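# Seat a rail blank in the clamping jig and screw the T-handle clamp down snug

## Robot

A 7-joint arm with a two-finger parallel gripper is mounted at the origin on the work surface. World frame = base frame: x ahead of the robot, y to its left, z up, the work surface at z = 0. Lengths are in m, angles in rad, forces in N, time in s.
With the tool pointing down it reaches from about 0.4 to 0.85 m from the base axis. Payload 10.4 kg.
Tool frame: the origin (TCP) lies midway between the tips of the shut fingers; the grasp point (between the pads) lies 19 mm behind it (manip.hold_point_z is the distance from the TCP to the grasp point, in m); z points along the fingers, y is the line along which they close (so a half turn about z gives the same grasp; the last joint's range is limited). The gripper opens to 85 mm and grips with 20 to 120 N. Pads are 22 mm wide; open, the fingers measure 114 mm over their backs; the gripper's body (76 mm by 85 mm) begins 54 mm behind the grasp point. The pads swing forward as they close: fully open they stand 13 mm farther back than shut.
Start: joints at [-1.234, 0.332, -0.065, 1.46, 0.022, 1.35, -0.088], TCP at [0.22, 0.585, 0.231] pointing down, gripper open.
Joint ranges: [-2.6, 2.6], [-0.5, 2.12], [-1.47, 1.34], [0.16, 2.42], [-1.27, 4.41], [0.06, 2.06], [-2.6, 2.6]. Speed limits (rad/s): [2.22, 2.22, 2.79, 2.79, 3.14, 3.14, 3.14].

## Interface

Orientations are given as a unit quaternion [x, y, z, w].
In Python, from workcell import manip, eyes, job gives the robot as it stands.
- The arm moves only by the shell command python3 -m crank 'ROWS' [FORCE]. ROWS is JSON, a list that holds one entry, the list of rows, each a list of 7 numbers: the finger opening in cm, from 0 to 8.54, then the shift along the world's x, y, z in cm, then the turn, a rotation vector about the world's x, y, z in degrees. In form: [[[hand, x, y, z, ax, ay, az], ...]]. A call has 1 to 20 rows; each row shifts and turns the commanded pose from where the row before left it; what a row does not reach is not made up. A row lasts 1/8 s, in which the tool goes at most 62.5 mm and 10.7 degrees, less where a joint would pass 70% of its speed; a pose out of reach is approached as far as the arm can. A call with a gripper value outside its range is refused whole. The fingers move at their own pace and stop on an object; FORCE is the grip in N (left out, the last holds). Time passes only in rows, so rows that do not move let the fingers close. It gives the time, the measured TCP pose, the force, the opening and the grip force at its end, in the units of the state.
- manip.get_obs(): the state, without advancing time (a new reading comes with each control period).
- eyes.camera(name): name is "scene" or "top" or "wrist"; returns (picture, depth): 400x640x3 uint8, red, green, blue; 400x640 float32, m along the optical axis (not along the pixel's ray), 0 where there is no reading.
- eyes.camera_params(name): a dict with "fx", "fy", "cx", "cy" (pixels), "world_from_camera" (4x4, takes a point from camera to world coordinates); the wrist camera has in their place "hand_eye" (4x4, takes a point from camera to tool coordinates, whose origin is the TCP and whose axes are the flange's). Camera axes: x right, y down, z forward; pixel columns grow to the right and rows downward; lengths in m; the calibration is good to about 2 mm. The wrist camera is an equidistant fisheye: a pixel r from the principal point sees the ray r / f radians off the axis. A picture is of the moment at which its call begins: read the wrist's pose just before it. camera_params takes no time and is no camera call.
- job.hand_in(): hands the job in; it is judged then, once.
The state is a dict: "clock": time; "joint_pos": joint angles; "joint_velocities": joint speeds; "tau": joint torques, N m; "position": TCP position; "ee_rot": TCP orientation; "ft_force": force on the tool from outside, world axes, zero at the start; "torque": the same for the moment, N m; "grip_width": opening from 0.0 (shut) to 1.0 (fully open); "grasp_force": force on a finger pad.
Only numpy, scipy, OpenCV 4.12 (cv2) and the standard library are available. Lean on these libraries where they do the work, as an engineer would, in place of code of your own. Each camera call takes 0.05 s, during which the arm holds its last target. There are 200 camera calls.

## Task

Slide the wooden blank that lies on the clamping jig fully home against both the side fence and the end stop, square to them. Then screw the clamp's T-handle down, half turn after half turn by its alternate ends, until the foot holds the blank snug: turning should take clearly more effort than the free-running screw, about two thirds more, but stop there so that the wood is not crushed. Let go, and leave the other things on the bench alone.

Things in the scene. Friction and masses are not known exactly. Their poses are not given: they have to be found in the camera images.
- jig: Fixed clamping jig. Origin on the clamp screw's vertical axis at bench height; z up, x from the open front (robot's side) towards end stop and clamp bar, y to the left. Wooden bed, top at z 25 mm, spans x -170 to 120, y -100 to 100. A cast arm 28 mm wide at z 110 to 140 runs from the clamp bar to a boss (radius 19, top at z 145) round the screw.
- stop_face (a point): Point on the end stop's face, jig frame x 45, y 0 mm, half-way up the stop. The face looks to the jig's -x, is 20 mm high over the bed and spans y -64 to 46. Axes as the jig's.
- fence_face (a point): Front end of the side fence's face, jig frame x -60, y 30 mm, half-way up. The face looks to the jig's -y, is 15 mm high over the bed and runs from here to the end stop (x 45); the fence is 16 mm thick. Axes as the jig's.
- clamp_bar (a point): Top of the upright steel clamp bar (12 x 30 mm), middle of the face towards the screw, 98 mm behind the screw axis, 250 mm above the bench. It rises past the T-handle, so a gripper can carry a handle end only round the front (-x) side of the screw, through a good half turn, not between screw and bar.
- blank_mid (a point): Centre of the loose wooden blank: board 165 (x) x 60 (y) x 25 (z) mm, about 0.2 kg, flat on the bed. Its x axis runs along it towards the end stop. It starts 20 to 40 mm short of the stop and 8 to 25 mm off the fence (to -y), turned up to 0.1 rad. Its front (-x) part sticks out before fence and clamp and can be gripped there from above across its 60 mm width.
- seat (a point): Where the blank's centre is when it is fully home (jig frame x -37.5, y 0, z 37.5 mm), axes as the jig's: the blank's end then touches the end stop and its left side the side fence.
- handle (a joint): T-handle angle, rad, growing as it is screwed down (clockwise from above). It stays where left. Starts at 0 to 0.7; the bar lies along the jig's y, end_a to +y, at 0.6. Each rad lowers the handle 2.23 mm. How far the foot projects differs by up to 6 mm between set-ups and is not reported: it meets the blank somewhere from 2.2 to 5.1 rad, to be felt.
- spindle: Screw spindle with the handle and foot (disc 36 mm across) it carries; origin on the screw axis at the T-bar's height, 185 mm above the bench at handle angle 0. Goes up and down only. Turning freely takes 0.35 to 0.5 N m. Once the foot bears, its spring pad adds about 0.15 N m per rad. Snug is 0.3 N m (0.24 to 0.41) more than free, some 2 rad after first touch.
- bar_mid (a point): Middle of the T-handle: a level round steel bar 12 mm thick, with balls 18 mm across on its tips (centres 78 mm from the middle) and a hub of radius 13 mm in the middle.
- end_a (a point): Grip point on one arm of the T-handle bar, on its centre line 60 mm from the screw axis. Turning freely takes 6 to 8 N here; snug takes about 5 N more. Compare while creeping on slowly, or just after: after a quick stop the arm can recoil and friction no longer shows.
- end_b (a point): Grip point on the other arm of the T-handle bar, 60 mm from the screw axis, opposite end_a.
- sander: Cork sanding block 85 x 40 x 30 mm lying loose on the jig's bed left of the side fence; origin at the centre of its underside. To be left alone.
- pencil: Carpenter's pencil 120 x 11 x 7 mm lying loose on the right edge of the jig's bed; origin at the centre of its underside. To be left alone.
- glue: White glue bottle 56 mm across, 160 mm tall, standing on the bench; origin at the centre of its underside. To be left alone.
- rasp: Rasp with a wooden handle, 305 mm long, lying on the bench right of the jig; origin on its underside near the middle. To be left alone.
- mallet: Hammer 260 mm long lying on the bench at the right; origin on its underside at mid-length. To be left alone.
- offcut: Wooden offcut 70 x 60 x 25 mm lying on the bench at the left; origin at the centre of its underside. To be left alone.

How it is judged:
By the outcome, as a careful person would: the job done as asked, in the order asked, and still so for the second after the job is handed in, with the robot touching nothing.
It also fails if it takes over 72 s, if anything falls off the work surface, if the arm or the gripper's body presses on something with over 40 N, if the wrist force passes 120 N, or if a joint passes its speed limit or range.

## Working session

There is one attempt and no reset: what is moved stays moved. The work goes in short steps, Python scripts to look and compute and a shell command to move; the robot and the scene stay as the last step left them, time stands still between calls to the robot, and variables do not carry over. Pictures are saved under pics/ and viewed, at most 10 in all, crops included, and the job is handed in when it is done.

```bash
mkdir -p pics; ls
python3 - <<'E'
from workcell import manip, eyes, job
import cv2, numpy as np
print(manip.get_obs(), manip.hold_point_z)
for n in ("scene","top"):
    p,d=eyes.camera(n); cv2.imwrite(f"pics/{n}0.png",p[...,::-1]); np.savez(f"{n}0.npz",p=p,d=d); print(n,eyes.camera_params(n))
E
```

```text
pics
{'clock': 0.0, 'joint_pos': array([-1.23362272,  0.3328895 , -0.06473232,  1.4609423 ,  0.02163574,
        1.34988464, -0.08849771]), 'joint_velocities': array([ 0.0003704 , -0.00186648,  0.00125468, -0.00024243, -0.00029527,
        0.00059692,  0.0022074 ]), 'tau': array([ 2.23440488e-04, -6.25434566e+01,  4.93224571e-02, -3.91621721e+01,
        1.61947135e-02,  9.69738874e-03, -2.29200202e-05]), 'position': array([0.21990603, 0.58463867, 0.23050454]), 'ee_rot': array([ 1.78887807e-01,  9.83869221e-01, -7.08496394e-04, -8.33046513e-05]), 'ft_force': array([ 0.11833361, -0.1537841 ,  0.14972834]), 'torque': array([-0.00103125, -0.00933098, -0.05785144]), 'grasp_force': 0.0, 'grip_width': 0.995426740282614} 0.0187
scene {'fx': 462.6693716251693, 'fy': 462.6693716251693, 'cx': 315.73289420665037, 'cy': 196.99622571556048, 'world_from_camera': array([[ 0.13655184,  0.5607152 , -0.81667133,  1.50783357],
       [ 0.99057674, -0.08606649,  0.1065377 , -0.1546744 ],
       [-0.01055073, -0.82352354, -0.56718398,  0.81511144],
       [ 0.        ,  0.        ,  0.        ,  1.        ]])}
top {'fx': 506.49843979288426, 'fy': 506.49843979288426, 'cx': 320.882161074623, 'cy': 194.65100860446387, 'world_from_camera': array([[ 0.10210545, -0.97454632,  0.19958442,  0.34940493],
       [-0.99475457, -0.10126778,  0.01442859, -0.02494662],
       [ 0.00615014, -0.20001075, -0.9797744 ,  1.33074941],
       [ 0.        ,  0.        ,  0.        ,  1.        ]])}
```

View pics/scene0.png

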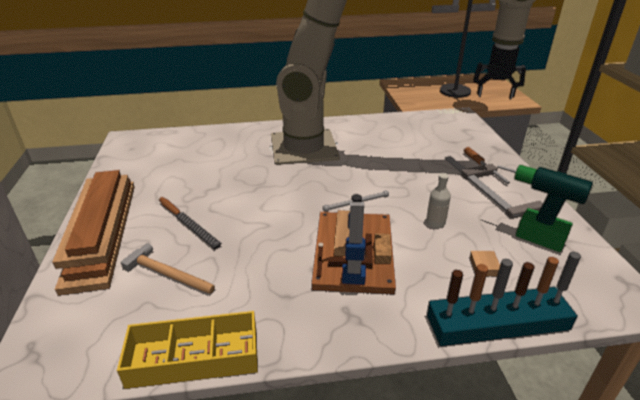

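View pics/top0.png

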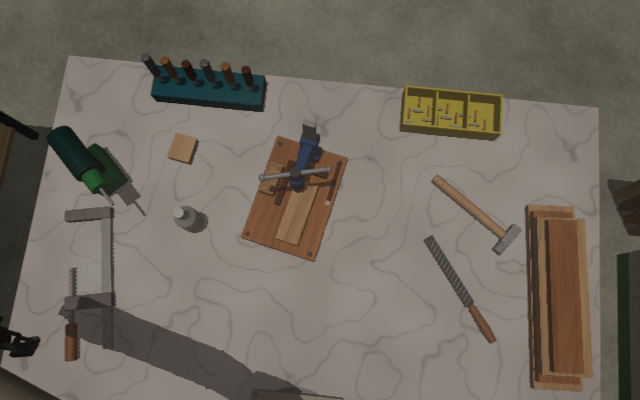

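The scene view shows the jig at about (355,250) with the glue bottle at (438,205). In the top view the jig bed's corners are near (278,137), (347,157), (314,261) and (242,237), with the T-bar from (262,178) to (329,168). I'll enlarge the top crop.

Run:
```python
import cv2,numpy as np
p=np.load("top0.npz")["p"][...,::-1]
c=cv2.resize(p[115:270,225:365],None,fx=5,fy=5,interpolation=cv2.INTER_CUBIC)[:,:]
c=cv2.convertScaleAbs(c,alpha=1.4); c=cv2.resize(c,(540,598)) # scale 3.857
cv2.imwrite("pics/topc.png",c)
```

```text
(no output)
```

View pics/topc.png

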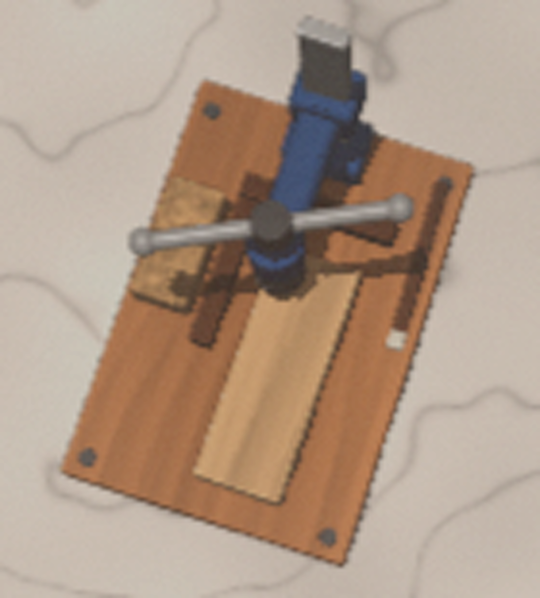

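The crop shows bed corners at (203,80), (472,165), (343,564) and (63,472). The blank's front corners are at (193,475) and (281,502), and its right edge runs to (360,275). The T-bar balls are at (141,241) and (399,207).

```bash
cat > h.py <<'E'
import numpy as np, cv2
from workcell import manip, eyes, job
from scipy.spatial.transform import Rotation as R
def ray(name,uv,z):
    k=eyes.camera_params(name); T=k["world_from_camera"]
    d=T[:3,:3]@[(uv[0]-k["cx"])/k["fx"],(uv[1]-k["cy"])/k["fy"],1]; o=T[:3,3]
    return (o+d*(z-o[2])/d[2])[:2]
def rig(L,W):
    L,W=np.array(L,float),np.array(W,float); l=L-L.mean(0); w=W-W.mean(0)
    a=np.arctan2((l[:,0]*w[:,1]-l[:,1]*w[:,0]).sum(),(l*w).sum()); c,s=np.cos(a),np.sin(a); M=np.array([[c,-s],[s,c]])
    t=W.mean(0)-M@L.mean(0); return a,t,(W-(L@M.T+t))
E
python3 - <<'E'
from h import *
f=lambda x,y:(225+x/3.857-.4,115+y/3.858-.4)
L=np.array([(120,100),(120,-100),(-170,-100),(-170,100)])/1e3
W=[ray("top",f(*q),.025) for q in [(203,80),(472,165),(343,564),(63,472)]]
a,t,r=rig(L,W); print("jig",a,t,r*1e3)
J=R.from_euler('z',a).as_matrix()[:2,:2]
loc=lambda w:(J.T@(w-t))*1e3
fl,fr,rr,ll=[ray("top",f(*q),.05) for q in [(193,475),(281,502),(360,275),(255,300)]]
print("blank local",loc(fl),loc(fr),loc(rr),loc(ll),"yaw",np.arctan2(*(loc(rr)-loc(fr))[::-1]))
A,B=[ray("top",f(*q),.184) for q in [(141,241),(399,207)]]
print("balls",A,B,(A+B)/2,loc(A),loc(B))
E
```

```text
jig -0.21117687531440174 [0.62785726 0.05651111] [[-0.66860183 -1.22603534]
 [-0.48046326  1.73194062]
 [ 0.68872814  0.99531862]
 [ 0.46033695 -1.50122389]]
blank local [-146.35935632   12.23475995] [-145.32772394  -48.39653753] [ 15.64530202 -50.48424671] [-22.41963102  11.05293259] yaw -0.012968583539234137
balls [0.61016359 0.13435647] [ 0.64733396 -0.01828326] [0.62874877 0.05803661] [-33.61783569  72.40723567] [ 34.72172097 -69.05027197]
```

```bash
python3 -m crank '[[[0,2,-3.2,0,0,0,4.25],[0,2.2,-4,0,0,0,4.25],[0,2.4,-4.3,0,0,0,0],[0,2.4,-4.3,0,0,0,0],[0,2.4,-4.3,0,0,0,0],[0,2.4,-4.3,0,0,0,0],[0,2.4,-4.3,0,0,0,0],[0,2.4,-4.3,0,0,0,0],[0,2.4,-4.3,0,0,0,0],[0,2.4,-4.3,0,0,0,0],[0,2.4,-4.3,0,0,0,0],[0,2.4,-4.3,0,0,0,0],[0,2.4,-4.3,0,0,0,0],[0,2.4,-4.3,0,0,0,0],[0,0,0,0,0,0,0]]]'
cat >> h.py <<'E'
a0=-0.2112; t0=np.array([.628,.0573]); c0,s0=np.cos(a0),np.sin(a0); J=np.array([[c0,-s0],[s0,c0]])
def st():
    o=manip.get_obs(); p=o["position"]; l=J.T@(p[:2]-t0)*1e3
    yw=np.degrees(np.arctan2(*R.from_quat(o["ee_rot"]).as_matrix()[:2,1][::-1]))
    f=o["ft_force"]; fl=J.T@f[:2]; r=p[:2]-t0
    Mz=o["torque"][2]+r[0]*f[1]-r[1]*f[0]
    print("t%.2f loc %s z%.1f yaw %.1f q1 %.2f q7 %.2f Floc %s Fz%.1f M %.3f (tz %.3f) ang %.1f r%.1f"%(o["clock"],l.round(1),p[2]*1e3,yw,o["joint_pos"][0],o["joint_pos"][6],fl.round(2),f[2],Mz,o["torque"][2],np.degrees(np.arctan2(l[1],l[0])),np.hypot(*l)))
def to(x,y):
    o=manip.get_obs(); w=t0+J@np.array([x,y])/1e3; print("go cm",((w-o["position"][:2])*100).round(2))
E
python3 -c "
from h import *
st();to(-64,-75)"
```

```text
clock: 1.98
position: [0.5507, -0.0073, 0.231]
ee_rot: [0.109, 0.994, -0.001, -0.0]
ft_force: [-0.0, 0.8, 0.9]
grip_width: -0.001
grasp_force: 0.0
t1.98 loc [-62.1 -79.4] z231.0 yaw 77.5 q1 -0.48 q7 1.35 Floc [-0.17  0.76] Fz0.9 M -0.088 (tz -0.027) ang -128.0 r100.8
go cm [-0.1   0.47]
```

```bash
python3 -m crank '[[[0,0,0,-4,0,0,0],[0,0,0,-5,0,0,0],[0,0,0,-5,0,0,0],[0,0,0,-4,0,0,0],[0,0,0,-1.8,0,0,0],[0,0,0,0,0,0,0],[0,0.1,0.5,0,0,0,0],[0,0.1,0.5,0,0,0,0],[0,0.1,0.5,0,0,0,0],[0,0,0,0,0,0,0]]]'
python3 -c "
from h import *
st()
p,d=eyes.camera('wrist'); cv2.imwrite('pics/w1.png',p[...,::-1])"
```

```text
clock: 3.22
position: [0.5534, 0.0127, 0.0337]
ee_rot: [0.105, 0.994, 0.0, 0.0]
ft_force: [-0.1, -0.8, -0.1]
grip_width: 0.001
grasp_force: 0.0
t3.23 loc [-63.6 -59.3] z33.7 yaw 77.9 q1 -0.46 q7 1.41 Floc [ 0.04 -0.85] Fz-0.1 M 0.092 (tz 0.036) ang -137.0 r87.0
```

View pics/w1.png

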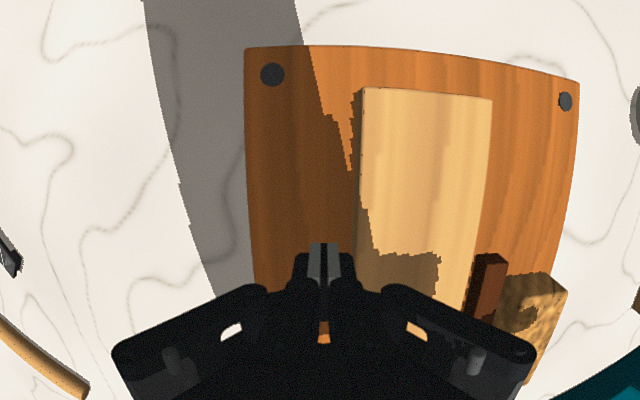

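The wrist view shows the shut fingers at about (325,265), just at the blank's right side near (355,250). I'll push on toward the fence.

```bash
python3 -m crank '[[[0,0.06,0.3,0,0,0,0],[0,0.06,0.3,0,0,0,0],[0,0.06,0.3,0,0,0,0],[0,0.06,0.3,0,0,0,0],[0,0.04,0.2,0,0,0,0]]]' | grep -v rot; python3 -c "
from h import *
st()"
python3 -m crank '[[[0,0.02,0.1,0,0,0,0],[0,0.02,0.1,0,0,0,0],[0,0,0,0,0,0,0]]]' >/dev/null; python3 -c "
from h import *
st()"
```

```text
clock: 3.9
position: [0.5559, 0.0262, 0.0334]
ft_force: [-0.6, -2.3, 1.4]
grip_width: 0.0
grasp_force: 0.9
t3.90 loc [-64.  -45.5] z33.4 yaw 77.9 q1 -0.48 q7 1.39 Floc [-0.11 -2.35] Fz1.4 M 0.099 (tz -0.045) ang -144.6 r78.5
t4.28 loc [-64.  -43.6] z33.3 yaw 77.9 q1 -0.48 q7 1.38 Floc [-0.29 -0.89] Fz0.2 M 0.007 (tz -0.037) ang -145.8 r77.5
```

```bash
for i in 1 2 3; do python3 -m crank '[[[0,0.02,0.1,0,0,0,0],[0,0.02,0.1,0,0,0,0],[0,0,0,0,0,0,0]]]' >/dev/null; python3 -c "
from h import *
st()"; done
```

```text
t4.65 loc [-64.1 -43. ] z33.3 yaw 77.8 q1 -0.48 q7 1.38 Floc [-1.12 -6.11] Fz3.2 M 0.327 (tz -0.016) ang -146.1 r77.2
t5.03 loc [-64.1 -42.9] z33.3 yaw 77.7 q1 -0.48 q7 1.38 Floc [ -1.74 -11.76] Fz5.5 M 0.735 (tz 0.055) ang -146.2 r77.1
t5.40 loc [-64.1 -42.7] z33.3 yaw 77.7 q1 -0.48 q7 1.37 Floc [ -3.07 -17.31] Fz9.0 M 0.989 (tz 0.010) ang -146.3 r77.1
```

```bash
python3 -m crank '[[[0,-0.21,-1,0,0,0,0],[0,-0.21,-1.2,0,0,0,0],[0,-2.7,0.58,0,0,0,0],[0,-2.7,0.58,0,0,0,0],[0,-2.7,0.58,0,0,0,0],[0,-2.7,0.58,0,0,0,0],[0,0.45,2.1,0,0,0,0],[0,0.45,2.1,0,0,0,0],[0,0.45,2.1,0,0,0,0],[0,0,0,0,0,0,0]]]' >/dev/null; python3 -c "
from h import *
st();to(-158,0);to(-133,0)"
```

```text
t6.65 loc [-174.3    6. ] z33.4 yaw 78.0 q1 -0.65 q7 1.14 Floc [ 0.3  -1.48] Fz-0.6 M 0.274 (tz 0.018) ang 178.0 r174.4
go cm [ 1.46 -0.93]
go cm [ 3.91 -1.46]
```

```bash
python3 -m crank '[[[0,1.46,-0.93,0,0,0,0],[0,0.4,-0.09,0,0,0,0],[0,0.4,-0.09,0,0,0,0],[0,0.4,-0.09,0,0,0,0],[0,0.4,-0.09,0,0,0,0],[0,0.3,-0.06,0,0,0,0],[0,0.2,-0.04,0,0,0,0],[0,0,0,0,0,0,0]]]' >/dev/null; python3 -c "
from h import *
st()"; for i in 1 2 3; do python3 -m crank '[[[0,0.1,-0.02,0,0,0,0],[0,0.1,-0.02,0,0,0,0],[0,0,0,0,0,0,0]]]' >/dev/null; python3 -c "
from h import *
st()"; done
```

```text
t7.65 loc [-136.1   -1.6] z33.4 yaw 77.9 q1 -0.60 q7 1.22 Floc [0.78 0.07] Fz-0.1 M -0.103 (tz -0.095) ang -179.3 r136.1
t8.03 loc [-134.3   -1.5] z33.4 yaw 77.9 q1 -0.60 q7 1.22 Floc [-1.38  0.07] Fz0.6 M -0.047 (tz -0.034) ang -179.3 r134.3
t8.40 loc [-132.1   -1.5] z33.3 yaw 77.9 q1 -0.60 q7 1.22 Floc [-1.21  0.2 ] Fz0.8 M -0.077 (tz -0.049) ang -179.3 r132.1
t8.78 loc [-131.3   -1.6] z33.1 yaw 77.9 q1 -0.60 q7 1.23 Floc [-6.29 -0.23] Fz4.1 M 0.027 (tz 0.006) ang -179.3 r131.3
```

```bash
python3 -m crank '[[[0,0.1,-0.02,0,0,0,0],[0,0.1,-0.02,0,0,0,0],[0,0,0,0,0,0,0]]]' >/dev/null; python3 -c "
from h import *
st()"; python3 -m crank '[[[0,-1,0.2,0,0,0,0],[0,-1.2,0.25,0,0,0,0],[0,-0.48,-2.2,0,0,0,0],[0,-0.48,-2.2,0,0,0,0],[0,-0.42,-2,0,0,0,0],[0,3,-0.64,0,0,0,0],[0,3,-0.64,0,0,0,0],[0,2.8,-0.6,0,0,0,0],[0,0,0,0,0,0,0]]]'>/dev/null; python3 -c "
from h import *
st();to(-58,-46)"
```

```text
t9.15 loc [-131.2   -1.5] z32.8 yaw 77.9 q1 -0.59 q7 1.23 Floc [-15.54  -0.44] Fz12.0 M 0.026 (tz -0.008) ang -179.3 r131.3
t10.28 loc [-59.4 -67.4] z33.4 yaw 77.8 q1 -0.45 q7 1.43 Floc [-0.07 -0.32] Fz-0.4 M 0.016 (tz 0.001) ang -131.4 r89.9
go cm [0.59 2.06]
```

```bash
python3 -m crank '[[[0,0.3,1,0,0,0,0],[0,0.3,1.06,0,0,0,0],[0,0.02,0.1,0,0,0,0],[0,0.02,0.1,0,0,0,0],[0,0.02,0.1,0,0,0,0],[0,0,0,0,0,0,0]]]' >/dev/null; python3 -c "
from h import *
st()";python3 -m crank '[[[0,0.02,0.1,0,0,0,0],[0,0.02,0.1,0,0,0,0],[0,0,0,0,0,0,0]]]' >/dev/null; python3 -c "
from h import *
st()"
```

```text
t11.03 loc [-59.4 -43.1] z33.3 yaw 77.9 q1 -0.48 q7 1.39 Floc [-1.   -2.44] Fz0.6 M 0.087 (tz -0.015) ang -144.0 r73.4
t11.40 loc [-59.4 -43. ] z33.3 yaw 77.8 q1 -0.48 q7 1.39 Floc [-2.88 -8.73] Fz4.6 M 0.416 (tz 0.022) ang -144.1 r73.3
```

```bash
python3 -m crank '[[[0,-0.23,-1.1,0,0,0,0],[0,-0.23,-1.1,0,0,0,0],[0,0,0,5,0,0,0],[0,0,0,5,0,0,0],[0,0,0,5,0,0,0],[0,0,0,4.2,0,0,0],[0,1,3.1,0,0,0,0],[0,1,3.1,0,0,0,0],[0,1,3.1,0,0,0,0],[0,0,0,0,0,0,0]]]' >/dev/null; python3 -c "
from h import *
st();to(-48,31)
p,d=eyes.camera('top');np.savez('top1.npz',p=p,d=d)
c=cv2.convertScaleAbs(cv2.resize(p[115:270,225:365,::-1],(540,598),interpolation=cv2.INTER_CUBIC),alpha=1.4); cv2.imwrite('pics/topc1.png',c)
p,d=eyes.camera('wrist');cv2.imwrite('pics/w2.png',p[...,::-1])"
```

```text
t12.65 loc [-49.8  36.9] z224.8 yaw 78.1 q1 -0.60 q7 1.20 Floc [ 0.31 -0.36] Fz-0.5 M -0.018 (tz -0.024) ang 143.5 r62.0
go cm [ 0.06 -0.61]
```

View pics/w2.png

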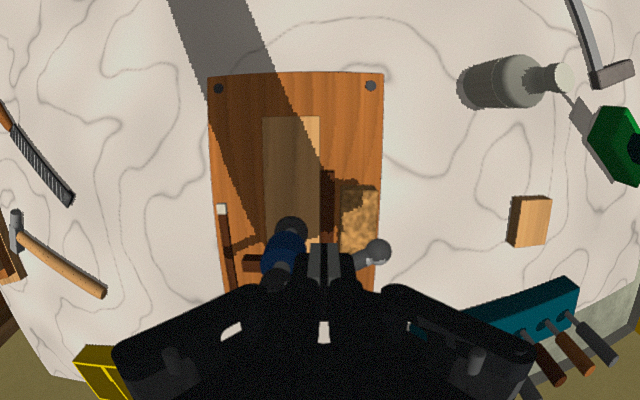

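The wrist view shows the blank flush along the fence, with end_a's ball at (378,251) just behind the fingers. That's clear to descend. I'll also tabulate steps along the arc.

```bash
cat >> h.py <<'E'
def arc(a,b,n,r=57):
    """world cm steps along circle from jig angle a to b (deg)"""
    f=np.radians(np.linspace(a,b,n+1)); P=(J@np.array([np.cos(f),np.sin(f)])).T*r/10
    print(np.diff(P,axis=0).round(2).tolist())
E
python3 -m crank '[[[0,0.06,-0.5,-2.5,0,0,0],[0,0,0,-2.5,0,0,0],[0,0,0,-1.7,0,0,0],[0,0,0,0,0,0,0],[0,0,0,0,0,0,0]]]' >/dev/null; python3 -c "
from h import *
st();arc(147,57,12);arc(-75,-275,20)"
```

```text
t13.38 loc [-47.1  29.3] z159.3 yaw 77.9 q1 -0.58 q7 1.23 Floc [-1.07  0.69] Fz-0.1 M -0.002 (tz -0.001) ang 148.2 r55.5
[[0.56, 0.49], [0.62, 0.41], [0.67, 0.33], [0.71, 0.24], [0.73, 0.14], [0.74, 0.05], [0.74, -0.05], [0.73, -0.15], [0.71, -0.24], [0.67, -0.33], [0.62, -0.42], [0.56, -0.49]]
[[-0.99, 0.04], [-0.97, 0.21], [-0.92, 0.37], [-0.84, 0.53], [-0.74, 0.67], [-0.61, 0.78], [-0.46, 0.88], [-0.31, 0.95], [-0.14, 0.98], [0.04, 0.99], [0.21, 0.97], [0.37, 0.92], [0.53, 0.84], [0.67, 0.74], [0.78, 0.61], [0.88, 0.46], [0.95, 0.31], [0.98, 0.14], [0.99, -0.04], [0.97, -0.21]]
```

```bash
python3 -m crank '[[[0,0.56,0.49,0,0,0,0],[0,0.62,0.41,0,0,0,0],[0,0.67,0.33,0,0,0,0],[0,0.71,0.24,0,0,0,0],[0,0.73,0.14,0,0,0,0],[0,0.74,0.05,0,0,0,0]]]' >/dev/null; python3 -c "
from h import *
st()"; python3 -m crank '[[[0,0.74,-0.05,0,0,0,0],[0,0.73,-0.15,0,0,0,0],[0,0.71,-0.24,0,0,0,0],[0,0.67,-0.33,0,0,0,0],[0,0.62,-0.42,0,0,0,0],[0,0.56,-0.49,0,0,0,0]]]' >/dev/null; python3 -c "
from h import *
st()"
```

```text
t14.12 loc [-13.3  52.7] z157.1 yaw 77.8 q1 -0.56 q7 1.24 Floc [-10.36  -6.11] Fz0.2 M 0.503 (tz -0.124) ang 104.2 r54.3
t14.88 loc [28.6 48.3] z157.0 yaw 78.0 q1 -0.50 q7 1.29 Floc [-11.79   2.76] Fz-0.1 M 0.505 (tz -0.143) ang 59.4 r56.1
```

```bash
python3 -m crank '[[[0,-0.4,0.6,0,0,0,0],[0,-0.2,0.2,3.2,0,0,0],[0,0,0,3.2,0,0,0],[0,-3.5,-0.2,0,0,0,0],[0,-3.5,-0.2,0,0,0,0],[0,-0.9,-2.9,0,0,0,0],[0,-0.9,-2.9,0,0,0,0],[0,1.4,-1.85,0,0,0,0],[0,1.4,-1.85,0,0,0,0],[0,0,0,0,0,0,0]]]' >/dev/null; python3 -c "
from h import *
st();to(-5,-57)
p,d=eyes.camera('wrist');cv2.imwrite('pics/w3.png',p[...,::-1])"
```

```text
t16.12 loc [-13.2 -58. ] z222.7 yaw 77.8 q1 -0.47 q7 1.39 Floc [-0.53  0.16] Fz-0.2 M -0.045 (tz -0.012) ang -102.8 r59.5
go cm [ 0.82 -0.08]
```

View pics/w3.png

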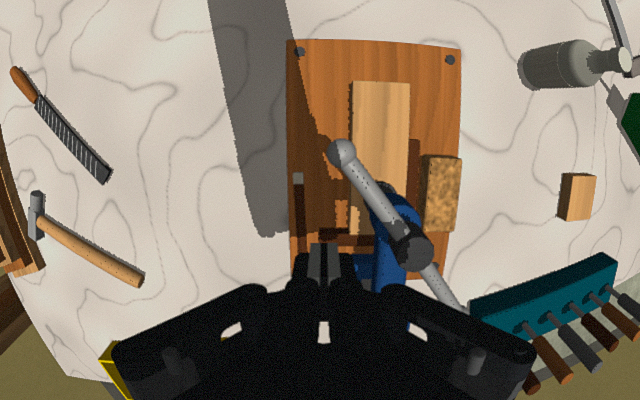

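The wrist view shows end_b's ball at (341,152), with the fingers behind the arm at about (325,262). That's clear to descend and sweep.

```bash
python3 -m crank '[[[0,0.8,-0.1,-3.5,0,0,0],[0,0,0,-3.5,0,0,0],[0,0,0,0,0,0,0],[0,-0.92,0.37,0,0,0,0],[0,-0.84,0.53,0,0,0,0],[0,-0.74,0.67,0,0,0,0],[0,-0.61,0.78,0,0,0,0],[0,-0.13,0.21,0,0,0,0],[0,-0.12,0.21,0,0,0,0],[0,-0.11,0.22,0,0,0,0],[0,-0.1,0.23,0,0,0,0]]]' >/dev/null; python3 -c "
from h import *
st()"; python3 -m crank '[[[0,-0.1,0.23,0,0,0,0],[0,-0.09,0.23,0,0,0,0]]]' >/dev/null; python3 -c "
from h import *
st();arc(-150,-180,12); arc(-180,-280,20)"
```

```text
t17.55 loc [-45.9 -33.7] z154.1 yaw 77.8 q1 -0.52 q7 1.33 Floc [ 7.11 -6.46] Fz0.7 M 0.503 (tz -0.033) ang -143.7 r56.9
t17.80 loc [-48.8 -29.7] z154.0 yaw 77.8 q1 -0.53 q7 1.32 Floc [ 7.1 -6.8] Fz1.7 M 0.430 (tz -0.113) ang -148.7 r57.2
[[-0.07, 0.24], [-0.06, 0.24], [-0.05, 0.24], [-0.04, 0.25], [-0.03, 0.25], [-0.02, 0.25], [-0.01, 0.25], [0.0, 0.25], [0.01, 0.25], [0.03, 0.25], [0.04, 0.25], [0.05, 0.24]]
[[0.13, 0.48], [0.17, 0.47], [0.21, 0.45], [0.25, 0.43], [0.28, 0.41], [0.32, 0.38], [0.35, 0.35], [0.38, 0.32], [0.41, 0.29], [0.43, 0.25], [0.45, 0.21], [0.47, 0.17], [0.48, 0.13], [0.49, 0.09], [0.5, 0.05], [0.5, 0.0], [0.5, -0.04], [0.49, -0.08], [0.48, -0.13], [0.47, -0.17]]
```

```bash
s(){ python3 -c "
from h import *
st()" | sed 's/yaw.*Floc/Floc/'; }
python3 -m crank '[[[0,-0.07,0.24,0,0,0,0],[0,-0.06,0.24,0,0,0,0]]]' >/dev/null; s
python3 -m crank '[[[0,-0.05,0.24,0,0,0,0],[0,-0.04,0.25,0,0,0,0]]]' >/dev/null; s
python3 -m crank '[[[0,-0.03,0.25,0,0,0,0],[0,-0.02,0.25,0,0,0,0]]]' >/dev/null; s
python3 -m crank '[[[0,-0.01,0.25,0,0,0,0],[0,0,0.25,0,0,0,0]]]' >/dev/null; s
python3 -m crank '[[[0,0.01,0.25,0,0,0,0],[0,0.03,0.25,0,0,0,0]]]' >/dev/null; s
python3 -m crank '[[[0,0.04,0.25,0,0,0,0],[0,0.05,0.24,0,0,0,0]]]' >/dev/null; s
```

```text
t18.05 loc [-51.3 -25.5] z153.9 Floc [ 7.71 -7.34] Fz0.0 M 0.488 (tz -0.085) ang -153.6 r57.3
t18.30 loc [-53.4 -21. ] z153.8 Floc [ 6.01 -7.68] Fz0.9 M 0.540 (tz 0.003) ang -158.5 r57.4
t18.55 loc [-55.  -16.7] z153.6 Floc [ 7.29 -8.97] Fz-0.0 M 0.526 (tz -0.089) ang -163.1 r57.4
t18.80 loc [-56.3 -12.2] z153.4 Floc [  5.24 -10.23] Fz-0.8 M 0.467 (tz -0.172) ang -167.8 r57.6
t19.05 loc [-57.2  -7.3] z153.2 Floc [ 3.13 -9.81] Fz-1.7 M 0.469 (tz -0.115) ang -172.7 r57.7
t19.30 loc [-57.6  -2.4] z153.1 Floc [  4.68 -11.2 ] Fz-1.0 M 0.495 (tz -0.161) ang -177.6 r57.6
```

```bash
s(){ python3 -c "
from h import *
st()" | sed 's/yaw.*Floc/Floc/'; }
python3 -m crank '[[[0,0.13,0.48,0,0,0,0],[0,0.17,0.47,0,0,0,0],[0,0.21,0.45,0,0,0,0],[0,0.25,0.43,0,0,0,0]]]' >/dev/null; s
python3 -m crank '[[[0,0.14,0.2,0,0,0,0],[0,0.14,0.2,0,0,0,0]]]' >/dev/null; s
python3 -m crank '[[[0,0.32,0.38,0,0,0,0],[0,0.35,0.35,0,0,0,0],[0,0.38,0.32,0,0,0,0],[0,0.41,0.29,0,0,0,0]]]' >/dev/null; s
python3 -m crank '[[[0,0.21,0.12,0,0,0,0],[0,0.22,0.12,0,0,0,0]]]' >/dev/null; s
python3 -m crank '[[[0,0.45,0.21,0,0,0,0],[0,0.47,0.17,0,0,0,0],[0,0.48,0.13,0,0,0,0]]]' >/dev/null; s
python3 -m crank '[[[0,0.24,0.05,0,0,0,0],[0,0.25,0.04,0,0,0,0]]]' >/dev/null; s
```

```text
t19.80 loc [-54.9  17.2] z152.6 Floc [-0.3  -9.65] Fz-1.3 M 0.510 (tz -0.025) ang 162.6 r57.6
t20.05 loc [-53.3  21.8] z152.4 Floc [-0.75 -9.61] Fz-1.7 M 0.459 (tz -0.070) ang 157.7 r57.6
t20.55 loc [-42.5  38.3] z152.1 Floc [-4.91 -8.6 ] Fz-0.9 M 0.526 (tz -0.028) ang 138.0 r57.3
t20.80 loc [-39.1  41.5] z151.9 Floc [-5.09 -8.5 ] Fz-1.3 M 0.489 (tz -0.055) ang 133.3 r57.0
t21.18 loc [-27.2  50.2] z151.6 Floc [-7.63 -7.97] Fz-2.4 M 0.545 (tz -0.055) ang 118.5 r57.1
t21.43 loc [-22.8  52.4] z151.5 Floc [-7.72 -7.57] Fz-1.9 M 0.564 (tz -0.013) ang 113.5 r57.1
```

```bash
s(){ python3 -c "
from h import *
st()" | sed 's/yaw.*Floc/Floc/'; }
python3 -m crank '[[[0,0.25,0.03,0,0,0,0],[0,0.25,0.02,0,0,0,0],[0,0.25,0.01,0,0,0,0],[0,0.25,0,0,0,0,0]]]' >/dev/null; s
python3 -m crank '[[[0,0.25,-0.01,0,0,0,0],[0,0.25,-0.02,0,0,0,0]]]' >/dev/null; s
python3 -m crank '[[[0,0.25,-0.03,0,0,0,0],[0,0.24,-0.04,0,0,0,0]]]' >/dev/null; s
python3 -m crank '[[[0,0.24,-0.06,0,0,0,0],[0,0.24,-0.07,0,0,0,0]]]' >/dev/null; s
python3 -m crank '[[[0,0.24,-0.08,0,0,0,0],[0,0.23,-0.09,0,0,0,0]]]' >/dev/null; s
python3 -m crank '[[[0,0.23,-0.1,0,0,0,0],[0,0.22,-0.11,0,0,0,0]]]' >/dev/null; s
```

```text
t21.93 loc [-13.5  55.2] z151.5 Floc [-10.09  -6.7 ] Fz-1.5 M 0.592 (tz -0.056) ang 103.8 r56.8
t22.18 loc [-8.7 56.3] z151.6 Floc [-11.27  -4.26] Fz-0.8 M 0.623 (tz -0.048) ang 98.7 r56.9
t22.43 loc [-3.7 57.1] z151.8 Floc [-10.81  -2.68] Fz0.1 M 0.573 (tz -0.053) ang 93.8 r57.2
t22.68 loc [ 1.2 57.2] z151.8 Floc [-9.19 -2.19] Fz0.9 M 0.507 (tz -0.016) ang 88.8 r57.2
t22.93 loc [ 6. 57.] z151.9 Floc [-10.65  -2.19] Fz0.2 M 0.473 (tz -0.121) ang 84.0 r57.3
t23.18 loc [10.7 56.2] z151.9 Floc [-12.01  -2.06] Fz0.2 M 0.529 (tz -0.124) ang 79.2 r57.2
```

```bash
s(){ python3 -c "
from h import *
st()" | sed 's/yaw.*Floc/Floc/'; }
python3 -m crank '[[[0,0.22,-0.12,0,0,0,0],[0,0.21,-0.13,0,0,0,0]]]' >/dev/null; s
python3 -m crank '[[[0,0.2,-0.14,0,0,0,0],[0,0.2,-0.15,0,0,0,0]]]' >/dev/null; s
python3 -m crank '[[[0,0.19,-0.16,0,0,0,0],[0,0.18,-0.17,0,0,0,0]]]' >/dev/null; s
python3 -m crank '[[[0,0.17,-0.18,0,0,0,0],[0,0.16,-0.19,0,0,0,0]]]' >/dev/null; s
```

```text
t23.43 loc [15.2 55. ] z151.8 Floc [-11.22   1.66] Fz-0.3 M 0.425 (tz -0.217) ang 74.6 r57.0
t23.68 loc [19.6 53.5] z151.8 Floc [-11.26   0.5 ] Fz-1.3 M 0.453 (tz -0.159) ang 69.9 r57.0
t23.93 loc [23.9 51.5] z151.8 Floc [-9.26  3.89] Fz-1.3 M 0.511 (tz -0.059) ang 65.1 r56.8
t24.18 loc [27.8 48.9] z151.7 Floc [-12.2    2.42] Fz-1.8 M 0.494 (tz -0.170) ang 60.4 r56.2
```

```bash
python3 -m crank '[[[0,-0.4,0.6,0,0,0,0],[0,-0.2,0.2,3.4,0,0,0],[0,0,0,3.4,0,0,0],[0,-3.5,-0.2,0,0,0,0],[0,-3.5,-0.2,0,0,0,0],[0,-0.9,-2.9,0,0,0,0],[0,-0.9,-2.9,0,0,0,0],[0,1.8,-1.85,0,0,0,0],[0,1.8,-1.85,0,0,0,0],[0,0,0,0,0,0,0]]]' >/dev/null; python3 -c "
from h import *
st();to(-5,-57)
p,d=eyes.camera('wrist');cv2.imwrite('pics/w4.png',p[...,::-1])"
```

```text
t25.43 loc [ -5.4 -55.8] z221.0 yaw 77.7 q1 -0.47 q7 1.39 Floc [-0.65 -0.34] Fz0.7 M -0.080 (tz -0.046) ang -95.5 r56.0
go cm [ 0.01 -0.13]
```

View pics/w4.png

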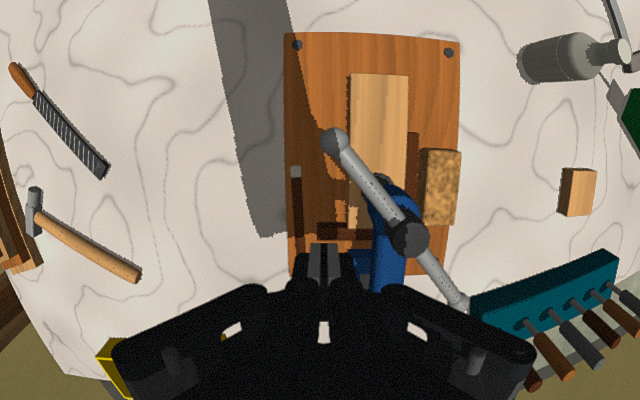

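The picture shows the same geometry after the half turn, with end_a's ball at (335,140), so I'll continue.

```bash
python3 -m crank '[[[0,0,-0.1,-3.6,0,0,0],[0,0,0,-3.6,0,0,0],[0,0,0,0,0,0,0],[0,-0.92,0.37,0,0,0,0],[0,-0.84,0.53,0,0,0,0],[0,-0.36,0.32,0,0,0,0],[0,-0.19,0.16,0,0,0,0],[0,-0.18,0.17,0,0,0,0]]]' >/dev/null; python3 -c "
from h import *
st();arc(-125,-275,60)"
```

```text
t26.48 loc [-31.1 -46.4] z150.2 yaw 77.8 q1 -0.50 q7 1.37 Floc [ 9.37 -4.48] Fz-0.5 M 0.428 (tz -0.146) ang -123.8 r55.9
[[-0.17, 0.19], [-0.16, 0.19], [-0.15, 0.2], [-0.14, 0.21], [-0.13, 0.21], [-0.12, 0.22], [-0.11, 0.22], [-0.1, 0.23], [-0.09, 0.23], [-0.08, 0.23], [-0.07, 0.24], [-0.06, 0.24], [-0.05, 0.24], [-0.04, 0.25], [-0.03, 0.25], [-0.02, 0.25], [-0.01, 0.25], [0.0, 0.25], [0.01, 0.25], [0.03, 0.25], [0.04, 0.25], [0.05, 0.24], [0.06, 0.24], [0.07, 0.24], [0.08, 0.24], [0.09, 0.23], [0.1, 0.23], [0.11, 0.22], [0.12, 0.22], [0.13, 0.21], [0.14, 0.21], [0.15, 0.2], [0.15, 0.2], [0.16, 0.19], [0.17, 0.18], [0.18, 0.17], [0.19, 0.17], [0.19, 0.16], [0.2, 0.15], [0.21, 0.14], [0.21, 0.13], [0.22, 0.12], [0.22, 0.11], [0.23, 0.1], [0.23, 0.09], [0.23, 0.08], [0.24, 0.07], [0.24, 0.06], [0.24, 0.05], [0.25, 0.04], [0.25, 0.03], [0.25, 0.02], [0.25, 0.01], [0.25, -0.0], [0.25, -0.01], [0.25, -0.03], [0.25, -0.04], [0.24, -0.05], [0.24, -0.06], [0.24, -0.07]]
```

```bash
s(){ python3 -c "
from h import *
st()" | sed 's/yaw.*Floc/Floc/'; }
python3 -m crank '[[[0,-0.17,0.19,0,0,0,0],[0,-0.16,0.19,0,0,0,0],[0,-0.15,0.2,0,0,0,0]]]' >/dev/null; s
python3 -m crank '[[[0,-0.14,0.21,0,0,0,0],[0,-0.13,0.21,0,0,0,0]]]' >/dev/null; s
python3 -m crank '[[[0,-0.12,0.22,0,0,0,0],[0,-0.11,0.22,0,0,0,0]]]' >/dev/null; s
python3 -m crank '[[[0,-0.1,0.23,0,0,0,0],[0,-0.09,0.23,0,0,0,0]]]' >/dev/null; s
python3 -m crank '[[[0,-0.08,0.23,0,0,0,0],[0,-0.07,0.24,0,0,0,0]]]' >/dev/null; s
python3 -m crank '[[[0,-0.06,0.24,0,0,0,0],[0,-0.05,0.24,0,0,0,0]]]' >/dev/null; s
python3 -m crank '[[[0,-0.04,0.25,0,0,0,0],[0,-0.03,0.25,0,0,0,0]]]' >/dev/null; s
python3 -m crank '[[[0,-0.02,0.25,0,0,0,0],[0,-0.01,0.25,0,0,0,0]]]' >/dev/null; s
python3 -m crank '[[[0,0,0.25,0,0,0,0],[0,0.01,0.25,0,0,0,0]]]' >/dev/null; s
```

```text
t26.85 loc [-37.  -42.2] z150.3 Floc [ 8.95 -5.51] Fz0.7 M 0.481 (tz -0.100) ang -131.2 r56.1
t27.10 loc [-40.6 -38.9] z150.2 Floc [ 9.11 -5.39] Fz0.6 M 0.427 (tz -0.146) ang -136.2 r56.2
t27.35 loc [-43.8 -35.3] z150.2 Floc [ 8.47 -6.42] Fz0.3 M 0.493 (tz -0.088) ang -141.1 r56.3
t27.60 loc [-46.7 -31.5] z150.1 Floc [ 8.97 -7.7 ] Fz1.0 M 0.523 (tz -0.119) ang -146.0 r56.3
t27.85 loc [-49.2 -27.4] z150.0 Floc [ 8.53 -8.29] Fz0.6 M 0.597 (tz -0.045) ang -150.9 r56.4
t28.10 loc [-51.5 -23.2] z149.9 Floc [ 8.52 -8.36] Fz0.5 M 0.567 (tz -0.061) ang -155.8 r56.5
t28.35 loc [-53.4 -18.8] z149.7 Floc [  7.48 -10.79] Fz0.6 M 0.571 (tz -0.147) ang -160.6 r56.6
t28.60 loc [-54.7 -14.6] z149.5 Floc [  6.9  -11.68] Fz0.3 M 0.575 (tz -0.164) ang -165.0 r56.6
t28.85 loc [-55.9 -10.1] z149.3 Floc [  5.86 -12.27] Fz0.7 M 0.587 (tz -0.158) ang -169.8 r56.8
```

```bash
s(){ python3 -c "
from h import *
st()" | sed 's/yaw.*Floc/Floc/'; }
python3 -m crank '[[[0,0.03,0.25,0,0,0,0],[0,0.04,0.25,0,0,0,0],[0,0.05,0.24,0,0,0,0]]]' >/dev/null; s
python3 -m crank '[[[0,0.06,0.24,0,0,0,0],[0,0.07,0.24,0,0,0,0],[0,0.08,0.24,0,0,0,0]]]' >/dev/null; s
python3 -m crank '[[[0,0.09,0.23,0,0,0,0],[0,0.1,0.23,0,0,0,0],[0,0.11,0.22,0,0,0,0]]]' >/dev/null; s
python3 -m crank '[[[0,0.12,0.22,0,0,0,0],[0,0.13,0.21,0,0,0,0],[0,0.14,0.21,0,0,0,0]]]' >/dev/null; s
python3 -m crank '[[[0,0.15,0.2,0,0,0,0],[0,0.15,0.2,0,0,0,0],[0,0.16,0.19,0,0,0,0]]]' >/dev/null; s
python3 -m crank '[[[0,0.17,0.18,0,0,0,0],[0,0.18,0.17,0,0,0,0]]]' >/dev/null; s
```

```text
t29.23 loc [-56.6  -2.9] z149.0 Floc [  3.38 -13.58] Fz-1.8 M 0.661 (tz -0.118) ang -177.1 r56.7
t29.60 loc [-56.6   4.4] z148.7 Floc [  2.64 -13.6 ] Fz-1.9 M 0.646 (tz -0.112) ang 175.6 r56.8
t29.98 loc [-55.5  11.6] z148.4 Floc [  1.64 -14.23] Fz-1.1 M 0.623 (tz -0.148) ang 168.2 r56.7
t30.35 loc [-53.5  18.7] z148.2 Floc [ -0.24 -14.25] Fz-1.3 M 0.734 (tz -0.033) ang 160.7 r56.7
t30.73 loc [-50.8  25.7] z148.0 Floc [ -3.51 -13.41] Fz-0.5 M 0.657 (tz -0.115) ang 153.2 r56.9
t30.98 loc [-48.1  29.5] z147.9 Floc [ -3.13 -14.2 ] Fz-1.6 M 0.718 (tz -0.058) ang 148.5 r56.5
```

```bash
s(){ python3 -c "
from h import *
st()" | sed 's/yaw.*Floc/Floc/'; }
python3 -m crank '[[[0,0.19,0.17,0,0,0,0],[0,0.19,0.16,0,0,0,0]]]' >/dev/null; s
python3 -m crank '[[[0,0.2,0.15,0,0,0,0],[0,0.21,0.14,0,0,0,0]]]' >/dev/null; s
python3 -m crank '[[[0,0.21,0.13,0,0,0,0],[0,0.22,0.12,0,0,0,0]]]' >/dev/null; s
python3 -m crank '[[[0,0.22,0.11,0,0,0,0],[0,0.23,0.1,0,0,0,0]]]' >/dev/null; s
python3 -m crank '[[[0,0.23,0.09,0,0,0,0],[0,0.23,0.08,0,0,0,0]]]' >/dev/null; s
```

```text
t31.23 loc [-45.5  33.7] z147.7 Floc [ -4.04 -14.22] Fz-1.2 M 0.791 (tz 0.007) ang 143.5 r56.6
t31.48 loc [-42.4  37.4] z147.5 Floc [ -5.14 -14.95] Fz-1.8 M 0.777 (tz -0.050) ang 138.6 r56.6
t31.73 loc [-39.   40.7] z147.4 Floc [ -8.05 -13.1 ] Fz-1.6 M 0.771 (tz -0.067) ang 133.8 r56.3
t31.98 loc [-35.4  43.5] z147.1 Floc [ -8.97 -11.25] Fz-2.2 M 0.747 (tz -0.042) ang 129.2 r56.1
t32.23 loc [-31.8  46.6] z146.9 Floc [-10.42 -11.71] Fz-2.6 M 0.813 (tz -0.045) ang 124.3 r56.4
```

Run:
```python
import numpy as np
from scipy.optimize import curve_fit
# handle = 2.5+( -177.6 - post)/57.3 ; post unwrapped
P1=[-143.7,-148.7,-153.6,-158.5,-163.1,-167.8,-172.7,-177.6,-197.4,-202.3,-222,-226.7,-241.5,-246.5,-256.2,-261.3,-266.2,-271.2,-276,-280.8,-285.4,-290.1,-294.9,-299.6]
M1=[.503,.43,.488,.54,.526,.467,.469,.495,.51,.459,.526,.489,.545,.564,.592,.623,.573,.507,.473,.529,.425,.453,.511,.494]
P2=[-131.2,-136.2,-141.1,-146,-150.9,-155.8,-160.6,-165,-169.8,-177.1,-184.4,-191.8,-199.3,-206.8,-211.5,-216.5,-221.4,-226.2,-230.8,-235.7]
M2=[.481,.427,.493,.523,.597,.567,.571,.575,.587,.661,.646,.623,.734,.657,.718,.791,.777,.771,.747,.813]
h=np.r_[2.5+(-177.6-np.array(P1))/57.3, 2.5+np.pi+(-177.6-np.array(P2))/57.3]; M=np.r_[M1,M2]
g=lambda h,f,h0,k:f+k*np.maximum(0,h-h0)
for k0 in (None,.15):
    if k0: q,c=curve_fit(lambda h,f,h0:g(h,f,h0,k0),h,M,[.49,4.8])
    else: q,c=curve_fit(g,h,M,[.49,4.8,.15])
    print(q,np.sqrt(np.diag(c)))
print(h[-1])
```

```text
[0.50380769 4.92342506 0.17058845] [0.00858482 0.12979625 0.01943328]
[0.50688   4.8527978] [0.00889595 0.09025073]
6.655554259174435
```

```bash
s(){ python3 -c "
from h import *
st()" | sed 's/yaw.*Floc/Floc/'; }
python3 -m crank '[[[0,0.24,0.07,0,0,0,0],[0,0.24,0.06,0,0,0,0]]]' >/dev/null; s
python3 -m crank '[[[0,0.24,0.05,0,0,0,0],[0,0.25,0.04,0,0,0,0]]]' >/dev/null; s
python3 -m crank '[[[0,0.12,0.02,0,0,0,0],[0,0.12,0.01,0,0,0,0]]]' >/dev/null; s
```

```text
t32.48 loc [-27.8  49.3] z146.7 Floc [-11.29 -13.42] Fz-2.9 M 0.816 (tz -0.114) ang 119.4 r56.6
t32.73 loc [-23.6  51.6] z146.5 Floc [-11.59  -7.33] Fz-2.9 M 0.751 (tz -0.019) ang 114.5 r56.7
t32.98 loc [-21.5  52.6] z146.4 Floc [-12.11 -11.13] Fz-3.4 M 0.799 (tz -0.077) ang 112.2 r56.8
```

The fit puts first touch at about 4.9 rad and the handle now at about 6.87 rad, so the added torque is about 0.30 N m. I'll back off and check.

```bash
python3 -m crank '[[[0,-0.5,0.1,0,0,0,0],[0,-1.5,0.3,0,0,0,0],[0,-2.5,0.5,1,0,0,0],[0,-3,0.6,3,0,0,0],[0,-2.5,2,4,0,0,0],[0,-2,3.5,2,0,0,0],[0,-2,4.5,0,0,0,0],[0,-2,4.5,0,0,0,0],[0,0,0,0,0,0,0],[0,0,0,0,0,0,0]]]' >/dev/null; python3 -c "
from h import *
st()
p,d=eyes.camera('top')
c=cv2.convertScaleAbs(cv2.resize(p[115:270,225:365,::-1],(540,598),interpolation=cv2.INTER_CUBIC),alpha=1.4); cv2.imwrite('pics/topc2.png',c)
p,d=eyes.camera('scene')
c=cv2.convertScaleAbs(cv2.resize(p[180:300,300:460,::-1],(800,600),interpolation=cv2.INTER_CUBIC),alpha=1.3); cv2.imwrite('pics/sc2.png',c)"
```

```text
t34.23 loc [-207.8  178.5] z249.0 yaw 77.9 q1 -0.90 q7 0.77 Floc [0.35 0.61] Fz0.1 M -0.201 (tz -0.012) ang 139.3 r273.9
```

View pics/topc2.png

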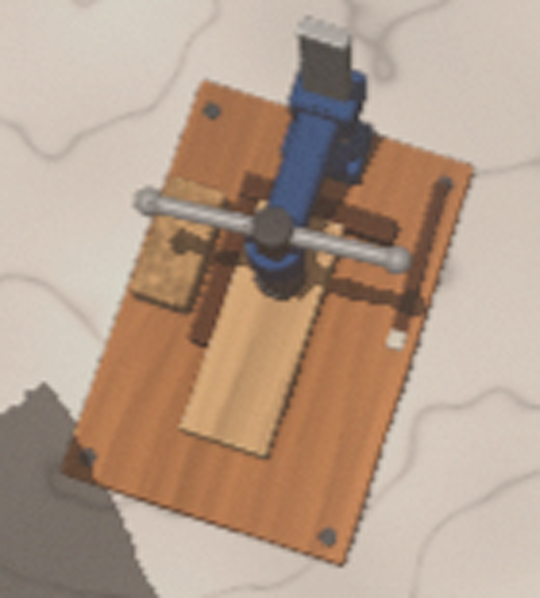

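View pics/sc2.png

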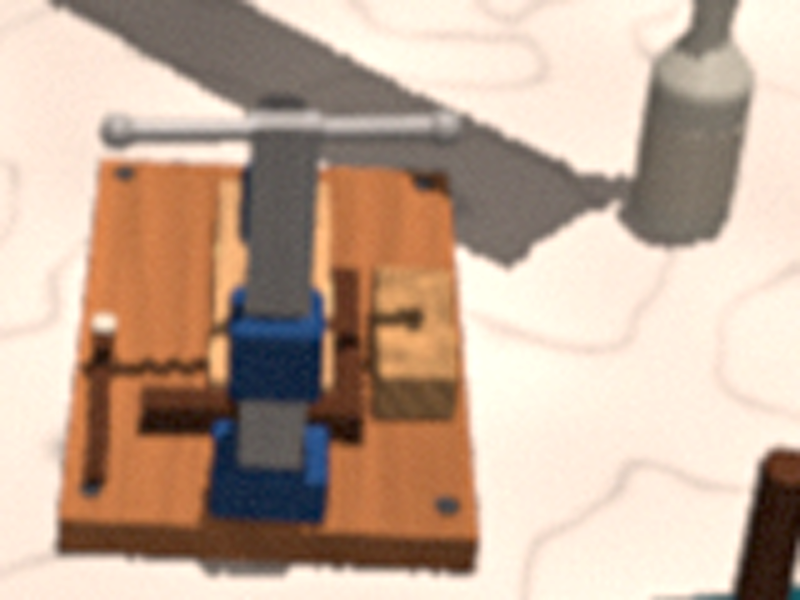

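The top view shows the blank flush with the fence and the end stop, its front corners at (180,432) and (268,457). The T-bar lies across the jig from (147,201) to (397,258). The sander and pencil are unmoved, the glue bottle still stands in the scene view, and the robot is clear.

```bash
python3 -c "
from workcell import job
print(job.hand_in())"
```

```text
the job is handed in; nothing more can be done
None
```

The blank is home against the fence and end stop, the clamp is screwed down to an estimated 0.30 N m over free-running (snug range 0.24 to 0.41), and the job was handed in after about 34 s with the robot clear and the other things untouched.

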